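# Make up two rock-testing kits

### The job

Make up the two rock-testing kits in the wooden trays. In the long tray with three compartments put the black basalt lump in the left-hand end compartment, the bar magnet in the middle one and the folding hand lens in the small right-hand one; in the short tray put the cream fossil limestone pebble in the open left-hand compartment and stand the dropper bottle in the round well on the right, each thing in the middle of its compartment and the same way up as it is now. Keep the dropper bottle upright all the while, and leave the jasper pebble, the serpentine and the eraser where they are.

Things in the scene. Friction and masses are not known exactly. Their poses are not given: they have to be found in the camera images.
- long_tray: Fixed wooden tray, 106 (x) by 252 (y) mm, walls 12 high, 5 thick, floor 4 thick. Stands left or right. Origin: centre of underside, z up, x away from the robot, y to the robot's left, turned at most 0.2 rad. Three compartments, each 96 mm in x, centred at x = 0: left end y = +79 (84 wide), middle y = -11 (86 wide), small right end y = -90 (62 wide).
- short_tray: Fixed wooden tray, 106 (x) by 175 (y) mm; walls, floor, origin and axes as the long tray. Two compartments 96 mm in x: left one open, 84 wide, centre x = 0, y = +40.5; right one holds a round well (upright grey ring, 60 inside, 68 outside, top 14 above the tray's underside), centre x = 0, y = -44.5; the floor in the well is the tray's, 4 mm up.
- basalt: Black lumpy basalt on the open bench (not the dark stone in the volcano model), about 56 mm (x) by 54 mm (y), 42 mm high; grip it across x at about 25 mm above its underside. Origin: centre of its underside, z up.
- magnet: Flat bar magnet lying down, half red and half grey, 60 mm long and 14 mm wide, 9 mm high; its long axis is about 0.13 rad off its own y axis (turned from +y towards -x, counter-clockwise seen from above), so it is 22 mm over all in x. Grip it across its middle, across its width. Origin: centre of its underside, z up.
- loupe: Folded hand lens, lying flat: two oval grey plates with a black lens between, 44 mm long, 31 mm wide, 14 mm high. Its long axis lies 0.61 rad clockwise (from above) of its own x axis; grip it across its width, 0.96 rad counter-clockwise of its x axis. It stays folded. Origin: centre of its underside, z up.
- limestone: Plain cream, flattish (not the big speckled cobble) fossil limestone pebble, 41 mm (x) by 53 mm (y), 26 mm high; grip it across x, low down. Origin: centre of its underside, z up.
- dropper: Upright round dropper bottle, white body 32 mm across up to 63 mm high, narrow red cap 20 mm across above it, 98 mm high in all. Grip the body, at about 50 mm above its underside. Origin: centre of its underside, z up.
- jasper: Reddish-brown round jasper pebble, 34 by 30 mm, 22 mm high. Loose; stays where it is. Origin: centre of its underside, z up.
- serpentine: Dark green serpentine stone, 39 by 35 mm, 31 mm high, smaller than the basalt. Loose; stays where it is. Origin: centre of its underside, z up.
- eraser: Rectangular white eraser in a blue sleeve, 35 by 51 mm over all, 11 mm high. Loose; stays where it is. Origin: centre of its underside, z up.
Mind the look-alikes: they are no part of the job. Leave any blue or yellow look-alike of the basalt alone.

How it is judged (in metres and radians):
At the end, for the whole second after the job is handed in: Each of the five things is in its compartment, within 15 mm of the centre along the tray's x and y, its underside within 6 mm of floor height, tilted under 0.25 rad from how it stood, released and at rest (x of basalt in the frame of long_tray between -0.015 and 0.015 m and y of basalt in the frame of long_tray between 0.064 and 0.094 m and z of basalt in the frame of long_tray between -0.002 and 0.01 m and angle between each of basalt, magnet, loupe, limestone, dropper's own z axis and vertical below 0.25 rad and linear speed of each of basalt, magnet, loupe, limestone, dropper below 0.02 m/s and angular speed of each of basalt, magnet, loupe, limestone, dropper below 0.3 rad/s and x of magnet in the frame of long_tray between -0.015 and 0.015 m and y of magnet in the frame of long_tray between -0.026 and 0.004 m and z of magnet in the frame of long_tray between -0.002 and 0.01 m and x of loupe in the frame of long_tray between -0.015 and 0.015 m and y of loupe in the frame of long_tray between -0.105 and -0.075 m and z of loupe in the frame of long_tray between -0.002 and 0.01 m and x of limestone in the frame of short_tray between -0.015 and 0.015 m and y of limestone in the frame of short_tray between 0.0255 and 0.0555 m and z of limestone in the frame of short_tray between -0.002 and 0.01 m and x of dropper in the frame of short_tray between -0.015 and 0.015 m and y of dropper in the frame of short_tray between -0.0595 and -0.0295 m and z of dropper in the frame of short_tray between -0.002 and 0.01 m); the robot touches nothing.
It fails at once if the dropper bottle is tipped by more than 0.5 rad (angle between dropper's own z axis and vertical above 0.5 rad).
It fails at once if the jasper is moved by more than 20 mm (distance of jasper from where it was at the start of the episode above 0.02 m).
It fails at once if the serpentine is moved by more than 20 mm (distance of serpentine from where it was at the start of the episode above 0.02 m).
It fails at once if the eraser is moved by more than 20 mm (distance of eraser from where it was at the start of the episode above 0.02 m).
It also fails if it takes over 128 s, if anything falls off the work surface, if the arm or the gripper's body presses on something with over 40 N, if the wrist force passes 120 N, or if a joint passes its speed limit or range.

### The arm

A 6-joint arm with a two-finger parallel gripper is mounted at the origin on a cart in front of the work surface, level with it; the furniture and walls round the work are solid. World frame = base frame: x ahead of the robot, y to its left, z up, the work surface at z = 0. Lengths are in mm, angles in degrees, forces in N, time in s.
With the tool pointing down it reaches from about 300 to 850 mm from the base axis. Payload 4.2 kg.
Tool frame: the origin (TCP) lies on the centre line of the jaws, within the pads' length; the fingertips stand 14 mm ahead of it and the grasp point (between the pads) lies 5 mm behind it; z points along the fingers, y is the line along which they close (so a half turn about z gives the same grasp; the last joint's range is limited). The gripper opens to 91 mm and grips with 3 to 60 N. Pads are 32 mm wide; open, the fingers measure 118 mm over their backs; the gripper's body (76 mm by 178 mm) begins 60 mm behind the grasp point.
Start: joints at [66.062, 18.312, 89.639, -0, 72.044, -1.146], TCP at [222.754, 530.118, 206.076] pointing down, gripper open.
Joint ranges: [-177.97, 177.97], [-48.28, 115.42], [12.27, 149.76], [-77.06, 257.06], [2.81, 150.46], [-146.56, 146.56]. Speed limits (degrees/s): [147.25, 147.25, 180, 180, 180, 180].

### API

Orientations are given as [roll, pitch, yaw] about the fixed x, y, z axes, in that order (R = Rz(yaw) Ry(pitch) Rx(roll)).
In Python, from workcell import env gives the robot as it stands.
- The arm moves only by the tool arm_command, never from a script. Its argument "motion" is a list of rows, each an object with "offset": the shift along the tool's x, y, z in m, a list of three; "spin": the turn about the tool's z in rad. In form: [{"offset": [tx, ty, tz], "spin": spin}, ...]. A call has 1 to 5 rows; each row shifts and turns the commanded pose from where the row before left it, along the tool's axes as they then stand; what a row does not reach is not made up. A row lasts 1/8 s, in which the tool goes at most 62.5 mm and 10.7 degrees, less where a joint would pass 70% of its speed; a pose out of reach is approached as far as the arm can. A call with a gripper value outside its range is refused whole. "jaw" is the finger opening in m, from 0 to 0.0912, set as the call begins (left out, the last holds). The fingers move at their own pace and stop on an object; "newtons" is the grip in N (left out, the last holds). Time passes only in rows, so rows that do not move let the fingers close. It gives the time, the measured TCP pose, the force, the opening and the grip force at its end, in the units of the state.
- env.state(): the state, without advancing time (a new reading comes with each control period).
- env.grab_frame(name): name is "scene" or "top" or "wrist"; returns (picture, depth): 384x512x3 uint8, blue, green, red; 384x512 float32, mm along the optical axis (not along the pixel's ray), 0 where there is no reading.
- env.camera_model(name): a dict with "fx", "fy", "cx", "cy" (pixels), "eye" and "rotation" of the camera in the world; the wrist camera has in their place "hand_eye" (4x4, takes a point from camera to tool coordinates, whose origin is the TCP and whose axes are the flange's). Camera axes: x right, y down, z forward; pixel columns grow to the right and rows downward; lengths in mm; the calibration is good to about 2 mm. A picture is of the moment at which its call begins: read the wrist's pose just before it. camera_model takes no time and is no camera call.
- env.job_done(): hands the job in; it is judged then, once.
Trained networks look in the newest picture that a camera, given by its name, has taken for a name from the list of things; names that differ only in an ending like _2 or _b are one class to them, and where a whole thing is asked for, a point or a joint stands for the part that bears it (a point fixed in the world has none). Each returns a list of dicts, best first, with "score" (0 to 1); they miss things now and then, are a little off and sometimes report something else, mostly with a low value. They report only what shows in the picture. A call takes as long as a camera call. They do not tell look-alikes from the thing itself.
- env.boxes_of(camera, target): "bbox" ([left, top, right, bottom] in pixels, round what is visible of it).
- env.pinpoint(camera, target): "location" ([column, row] in pixels: a listed point, or the origin of a listed thing).
The state is a dict: "time_s": time; "qpos": joint angles; "qvel": joint speeds; "effort": joint torques, N m; "ee_pos": TCP position; "ee_rot": TCP orientation; "force": force on the tool from outside, world axes, zero at the start; "torque": the same for the moment, N m; "gripper_width": finger opening in mm; "gripper_force": force on a finger pad.
Only numpy, scipy, OpenCV 4.12 (cv2) and the standard library are available. Lean on these libraries where they do the work, as an engineer would, in place of code of your own. Each camera call takes 0.05 s, during which the arm holds its last target. There are 200 camera calls.

## Working session

There is one attempt and no reset: what is moved stays moved. The work goes in short steps, Python scripts to look and compute and a tool call to move; the robot and the scene stay as the last step left them, time stands still between calls to the robot, and variables do not carry over. Pictures are saved under pics/ and viewed, at most 14 in all, crops included, and the job is handed in when it is done.

Besides the shell and the picture viewer there is one more tool, called after ">>>" by a JSON object that holds its "op" and its "data". arm_command: Moves the arm, as the interface text tells. Its arguments: {"type":"object","properties":{"motion":{"type":"array"},"jaw":{"type":"number"},"newtons":{"type":"number"}},"required":["motion"]}

```bash
mkdir -p pics; ls
python3 - <<'E'
from workcell import env
import cv2
s=env.state();print(s['time_s'],s['ee_pos'],s['ee_rot'],s['gripper_width'])
for n in("top","scene"):
    p,d=env.grab_frame(n);cv2.imwrite(f"pics/{n}0.png",p);m=env.camera_model(n);print(m)
    import numpy as np;np.save(f"pics/{n}0d.npy",d)
    for t in "long_tray short_tray basalt magnet loupe limestone dropper jasper serpentine eraser".split():
        print(t,[(round(r['score'],2),np.round(r['location']).tolist()) for r in env.pinpoint(n,t)[:3]]) if n=="top" else 0
E
```

```text
pics
0.0 [222.51037077 529.63200617 205.19469024] [-1.79895092e+02 -4.16804871e-03  1.57208114e+02] 91.13737289531173
{'fx': 408.97044508907356, 'fy': 408.97044508907356, 'cx': 254.6618443568065, 'cy': 190.3774123992679, 'eye': array([ 497.10816035,   27.70168527, 1162.70292042]), 'rotation': array([-175.91531797,   -0.58823112,  -90.34059828])}
long_tray [(0.87, [199.0, 235.0])]
short_tray [(0.6, [320.0, 235.0])]
basalt [(0.8, [236.0, 167.0]), (0.71, [199.0, 233.0]), (0.54, [117.0, 174.0])]
magnet [(0.52, [120.0, 206.0])]
loupe [(0.49, [271.0, 172.0])]
limestone [(0.48, [123.0, 238.0]), (0.26, [179.0, 174.0])]
dropper [(0.52, [212.0, 169.0]), (0.38, [124.0, 237.0]), (0.17, [180.0, 172.0])]
jasper [(0.59, [146.0, 179.0])]
serpentine [(0.54, [399.0, 229.0]), (0.51, [118.0, 204.0])]
eraser [(0.61, [180.0, 175.0])]
{'fx': 441.46324593402096, 'fy': 441.46324593402096, 'cx': 254.6639103034555, 'cy': 193.73620793451377, 'eye': array([184.69931507, 946.55511062, 715.17437708]), 'rotation': array([-123.51639324,    1.31993501, -158.61916354])}
```

Run:
```python
import cv2
p=cv2.imread("pics/top0.png");cv2.imwrite("pics/top0c.png",cv2.resize(p[110:290,70:430],(800,400),interpolation=cv2.INTER_CUBIC))
```

```text
(no output)
```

View pics/top0c.png

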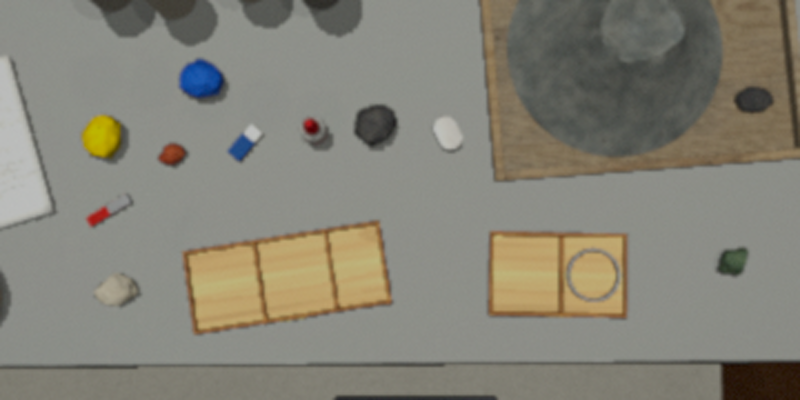

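View pics/scene0.png

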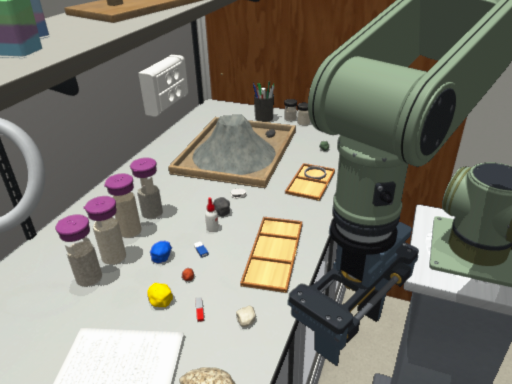

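```bash
cat > h.py <<'E'
import numpy as np,cv2
from scipy.spatial.transform import Rotation as R
from workcell import env
def cloud(m,d,T=None):
    v,u=np.mgrid[:384,:512]
    P=np.stack([(u-m['cx'])/m['fx']*d,(v-m['cy'])/m['fy']*d,d],-1)
    if T is None:
        return P@R.from_euler('xyz',m['rotation'],degrees=True).as_matrix().T+m['eye']
    return P@T[:3,:3].T+T[:3,3]
def wristcloud():
    m=env.camera_model('wrist');s=env.state();p,d=env.grab_frame('wrist')
    T=np.eye(4);T[:3,:3]=R.from_euler('xyz',s['ee_rot'],degrees=True).as_matrix();T[:3,3]=s['ee_pos']
    return p,d,cloud(m,d,T@np.array(m['hand_eye']))
def comps(p,W,d,zmin=4,amin=15):
    mask=((W[...,2]>zmin)&(W[...,2]<130)&(d>0)).astype(np.uint8)
    n,l,st,c=cv2.connectedComponentsWithStats(mask)
    for i in range(1,n):
        if st[i,4]<amin or st[i,4]>8000: continue
        q=W[l==i]; r=cv2.minAreaRect(q[:,:2].astype(np.float32))
        print('px',np.round(c[i]).astype(int),'n',st[i,4],'c',np.round(r[0],1),'sz',np.round(r[1],1),'ang',round(r[2],1),'ztop',np.round(np.percentile(q[:,2],95),1),'bgr',p[l==i].mean(0).astype(int))
def go(x,y,z,yaw):
    "offset of target in tool axes from present pose"
    s=env.state();M=R.from_euler('xyz',s['ee_rot'],degrees=True).as_matrix()
    o=M.T@(np.array([x,y,z])-s['ee_pos'])
    print('pos',np.round(s['ee_pos'],1),'rot',np.round(s['ee_rot'],1),'offset mm',np.round(o,1),'spin',round(float(-np.radians((yaw-s['ee_rot'][2]+180)%360-180)),3))
E
python3 - <<'E'
from h import *
for n in('top',):
    d=np.load(f'pics/{n}0d.npy');p=cv2.imread(f'pics/{n}0.png');W=cloud(env.camera_model(n),d)
    t=W[195:205,250:280,2];print('table z',t.mean(),t.std())
    comps(p,W,d)
print(env.camera_model('wrist'))
E
```

```text
table z 3.2946190140461735 67.09311472186883
px [505 179] n 3167 c [ 498.8 -686.2] sz [  9.1 912.4] ang 89.9 ztop 66.3 bgr [13 28 47]
px [13 87] n 1118 c [882.9 688.4] sz [126.7  98.4] ang 0.1 ztop 38.7 bgr [136 136 134]
px [117 105] n 321 c [817.8 390. ] sz [30.7 57.9] ang 48.7 ztop 91.7 bgr [58 65 68]
px [183 101] n 295 c [823.6 219.9] sz [31.8 62.9] ang 16.0 ztop 111.6 bgr [55 64 67]
px [147 108] n 333 c [818.5 319.2] sz [59.2 65.3] ang 49.9 ztop 104.3 bgr [60 68 71]
px [214 106] n 251 c [812.6 125.8] sz [24.3 56.8] ang 21.0 ztop 92.7 bgr [52 57 58]
px [468 123] n 1099 c [ 774.9 -597.5] sz [ 78.6 146.9] ang 28.4 ztop 122.1 bgr [39 44 40]
px [ 58 177] n 3932 c [619.9 570.3] sz [211.9 156.3] ang 16.5 ztop 13.6 bgr [178 182 181]
px [160 145] n 277 c [707.7 281.2] sz [55.7 49.1] ang 86.4 ztop 41.6 bgr [140  72  29]
px [476 160] n 481 c [ 659.7 -596.1] sz [51.4 51. ] ang 11.4 ztop 77.1 bgr [45 49 50]
px [238 166] n 277 c [649.3  61.9] sz [49.  56.7] ang 29.0 ztop 41.9 bgr [61 64 64]
px [115 171] n 285 c [633.7 404.4] sz [48.9 55.5] ang 54.6 ztop 42.0 bgr [ 11 147 164]
px [211 168] n 13
[... 961 characters left out ...]
86 c [441.3 557.9] sz [64.1 97.9] ang 84.8 ztop 43.0 bgr [ 98 118 126]
px [122 240] n 210 c [439.8 387.5] sz [38.4 48.4] ang 37.6 ztop 26.0 bgr [125 141 147]
px [261 373] n 1503 c [76.7 -0.6] sz [ 54.9 205.9] ang 0.3 ztop 18.7 bgr [ 98 115 103]
{'fx': 329.5917818762805, 'fy': 329.5917818762805, 'cx': 250.1751283815351, 'cy': 193.43217891471213, 'hand_eye': array([[ 2.44310560e-04, -9.61957362e-01, -2.73199514e-01,
         7.73539648e+01],
       [ 9.99999970e-01,  2.37211115e-04,  5.90175822e-05,
        -1.62967834e+00],
       [ 8.03356376e-06, -2.73199521e-01,  9.61957391e-01,
        -1.79359361e+02],
       [ 0.00000000e+00,  0.00000000e+00,  0.00000000e+00,
         1.00000000e+00]])}
```

Run:
```python
s=open('h.py').read()
i=s.index('def go')
s=s[:i]+'''def go(x,y,z,yaw):
    "spin, then offset in tool axes after the spin"
    s=env.state();M=R.from_euler('xyz',[180,0,yaw],degrees=True).as_matrix()
    o=M.T@(np.array([x,y,z])-s['ee_pos'])
    print('t',round(s['time_s'],2),'pos',np.round(s['ee_pos'],1),'rot',np.round(s['ee_rot'],1),'spin',round(float(-np.radians((yaw-s['ee_rot'][2]+180)%360-180)),3),'offset mm',np.round(o,1))
'''
open('h.py','w').write(s)
from h import *
go(440,387.5,130,127)
```

```text
t 0.6 pos [222.7 530.1 206.1] rot [180.   -0.  157.2] spin 0.527 offset mm [-244.6   87.7   76.1]
```

>>> {"op": "arm_command", "data": {"motion": [{"offset":[0,0,0],"spin":0.176},{"offset":[0,0,0],"spin":0.176},{"offset":[0,0,0],"spin":0.175},{"offset":[-0.049,0.0175,0.015],"spin":0},{"offset":[-0.049,0.0175,0.015],"spin":0}], "jaw": 0.065, "newtons": 20}}

```text
time_s: 1.23
ee_pos: [310.4, 472.7, 175.9]
ee_rot: [179.9, -0.0, 127.1]
force: [0.1, 0.8, -0.4]
gripper_width: 65.3
gripper_force: 0.0
```

>>> {"op": "arm_command", "data": {"motion": [{"offset":[-0.049,0.0175,0.015],"spin":0},{"offset":[-0.049,0.0175,0.015],"spin":0},{"offset":[-0.049,0.0175,0.015],"spin":0},{"offset":[0,0,0],"spin":0},{"offset":[0,0,0],"spin":0}]}}

```text
time_s: 1.85
ee_pos: [439.8, 387.4, 131.2]
ee_rot: [-180.0, -0.0, 127.0]
force: [-0.8, 0.1, 0.1]
gripper_width: 65.0
gripper_force: 0.0
```

Run:
```python
from h import *
p,d,W=wristcloud();cv2.imwrite('pics/w1.png',p)
comps(p,W,d,6,200)
go(440,387.5,15,127)
```

```text
px [383  32] n 6671 c [446.5 549.7] sz [94.  50.2] ang 33.3 ztop 43.9 bgr [123 145 159]
px [252 189] n 1635 c [440.3 383.6] sz [38.9 47.2] ang 39.3 ztop 26.0 bgr [ 92 103 108]
px [344 221] n 366 c [534.8 410. ] sz [14.3 29.6] ang 31.8 ztop 10.7 bgr [ 38  42 198]
px [144 244] n 210 c [389.4 269.7] sz [39.6  9.9] ang 84.5 ztop 13.4 bgr [ 41  69 105]
px [208 263] n 217 c [455.6 295.5] sz [37.5  5.5] ang 9.0 ztop 13.5 bgr [ 40  70 109]
px [216 316] n 203 c [495.9 249.4] sz [ 5.4 47.5] ang 9.5 ztop 13.5 bgr [ 59  94 140]
t 1.9 pos [439.6 387.9 131.5] rot [180.  -0. 127.] spin 0.001 offset mm [-6.000e-01  1.000e-01  1.165e+02]
```

View pics/w1.png

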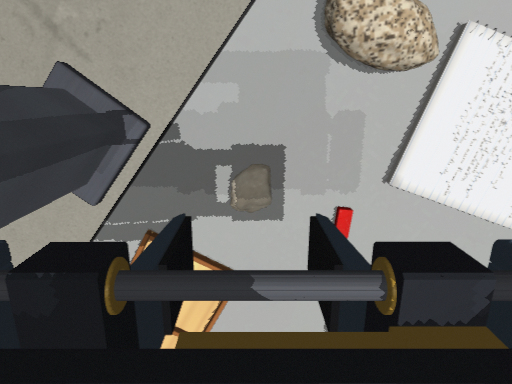

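>>> {"op": "arm_command", "data": {"motion": [{"offset":[-0.002,0.002,0.04],"spin":0},{"offset":[0,0,0.04],"spin":0},{"offset":[0,0,0.035],"spin":0},{"offset":[0,0,0],"spin":0},{"offset":[0,0,0],"spin":0}]}}

```text
time_s: 2.52
ee_pos: [443.3, 388.3, 17.7]
ee_rot: [179.8, -0.0, 127.1]
force: [-0.2, 0.7, 0.6]
gripper_width: 65.2
gripper_force: 0.0
```

>>> {"op": "arm_command", "data": {"motion": [{"offset":[0,0,0],"spin":0},{"offset":[0,0,0],"spin":0},{"offset":[0,0,0],"spin":0},{"offset":[0,0,0],"spin":0},{"offset":[0,0,0],"spin":0}], "jaw": 0.01, "newtons": 25}}

```text
time_s: 3.15
ee_pos: [443.1, 386.9, 16.3]
ee_rot: [180.0, -0.0, 127.0]
force: [0.2, 0.4, 8.3]
gripper_width: 18.0
gripper_force: 6.3
```

>>> {"op": "arm_command", "data": {"motion": [{"offset":[0,0,0],"spin":0},{"offset":[0,0,-0.03],"spin":0},{"offset":[0,0,-0.04],"spin":0},{"offset":[0,0,-0.04],"spin":0},{"offset":[0,0,-0.01],"spin":0}]}}

```text
time_s: 3.78
ee_pos: [444.1, 387.8, 138.8]
ee_rot: [179.7, -0.0, 127.0]
force: [-0.6, -0.1, -0.2]
gripper_width: 10.3
gripper_force: 0.0
```

Run:
```python
from h import *
go(457.7,-128.5,130,89)
```

```text
t 3.77 pos [444.1 387.8 138.8] rot [179.7  -0.  127. ] spin 0.663 offset mm [-515.9   22.6    8.8]
```

Run:
```python
from h import *
p,d,W=wristcloud();cv2.imwrite('pics/w2.png',p)
comps(p,W,d,6,200)
p,d=env.grab_frame('top');comps(p,cloud(env.camera_model('top'),d),d)
```

```text
px [375  31] n 6269 c [446.7 549.9] sz [94.3 49.9] ang 33.6 ztop 44.0 bgr [123 145 159]
px [247 184] n 1570 c [440.6 384.1] sz [38.6 47.3] ang 36.8 ztop 25.9 bgr [121 135 142]
px [336 222] n 563 c [538.  404.9] sz [14.3 41.6] ang 31.4 ztop 10.7 bgr [ 68  69 187]
px [146 242] n 409 c [394.6 269.8] sz [62.3 28.7] ang 65.9 ztop 13.6 bgr [ 39  68 104]
px [406 264] n 536 c [619.6 416.5] sz [47.2 15.8] ang 44.4 ztop 30.5 bgr [  3 103 122]
px [106 314] n 258 c [407.7 175.8] sz [53.4 17.7] ang 84.1 ztop 13.6 bgr [ 58 104 156]
px [414 305] n 311 c [644.1 389.4] sz [39.5 19.3] ang 31.4 ztop 41.5 bgr [  6 199 225]
px [505 179] n 3194 c [ 499.3 -685.6] sz [  9.  911.2] ang 90.0 ztop 66.1 bgr [14 30 50]
px [13 87] n 1120 c [884. 689.] sz [125.6  98. ] ang 0.7 ztop 39.5 bgr [141 141 139]
px [117 105] n 322 c [817.8 391.1] sz [32.7 58.9] ang 47.3 ztop 91.7 bgr [61 68 71]
px [183 101] n 293 c [835.6 210.8] sz [38.6 66.4] ang 52.4 ztop 110.9 bgr [58 66 70]
px [147 108] n 335 c [805.6 310.4] sz [28.3 57.7] ang 41.4 ztop 104.5 bgr [63 71 74]
px [214 106] n 253 c [812.4 125.2] sz [24.4 58.4] ang 19.9 zt
[... 896 characters left out ...]
 [118 204] n 112 c [540.3 398.8] sz [18.7 60.5] ang 30.6 ztop 11.7 bgr [ 93  97 148]
px [465 226] n 313 c [ 465.6 -575.5] sz [ 22.1 150.9] ang 73.3 ztop 13.3 bgr [ 84 101 113]
px [198 234] n 1899 c [455.9 174.2] sz [107.3 253.7] ang 8.7 ztop 13.7 bgr [ 98 147 175]
px [321 233] n 1400 c [ 458.5 -168.5] sz [174.6 107.3] ang 87.4 ztop 14.3 bgr [ 99 144 171]
px [  6 229] n 380 c [469.6 708.8] sz [84.1 38.3] ang 1.3 ztop 55.0 bgr [81 57 35]
px [399 227] n 138 c [ 473.5 -388.4] sz [30.7 39.6] ang 79.2 ztop 30.1 bgr [67 84 72]
px [122 240] n 207 c [438.6 388.4] sz [38.2 52.6] ang 38.7 ztop 25.9 bgr [100 115 119]
px [261 373] n 1507 c [77.6  2.1] sz [206.   55.5] ang 89.3 ztop 19.7 bgr [ 85 101  90]
```

View pics/w2.png

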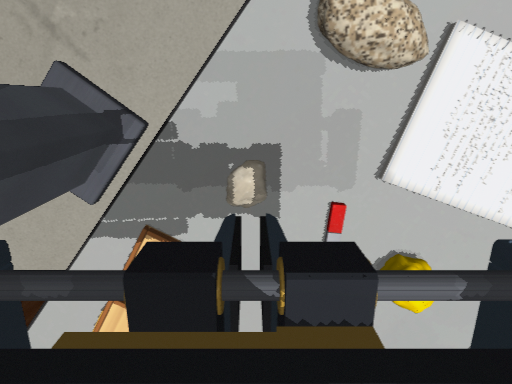

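Run:
```python
from h import *
m=env.camera_model('wrist');p,d=env.grab_frame('wrist')
T=cloud(m,d,np.array(m['hand_eye']))
for r in range(205,262,4):
    print(r,[ (c,np.round(T[r,c]).astype(int).tolist()) for c in (226,236,250,264,274)])
```

```text
205 [(226, [-25, -26, 135]), (236, [-21, -15, 124]), (250, [-20, -2, 120]), (264, [-25, 12, 136]), (274, [-25, 22, 136])]
209 [(226, [-30, -26, 137]), (236, [-30, -16, 137]), (250, [-29, -2, 135]), (264, [-30, 13, 136]), (274, [-29, 23, 136])]
213 [(226, [-34, -26, 137]), (236, [-34, -16, 136]), (250, [-33, -2, 135]), (264, [-33, 13, 136]), (274, [-33, 23, 135])]
217 [(226, [17, -14, -14]), (236, [16, -9, -12]), (250, [-38, -2, 135]), (264, [15, 6, -11]), (274, [17, 11, -15])]
221 [(226, [16, -14, -20]), (236, [15, -9, -17]), (250, [-42, -2, 135]), (264, [15, 6, -17]), (274, [17, 11, -20])]
225 [(226, [17, -13, -26]), (236, [15, -9, -22]), (250, [-46, -2, 135]), (264, [16, 6, -24]), (274, [17, 10, -27])]
229 [(226, [17, -13, -31]), (236, [15, -8, -28]), (250, [-51, -2, 136]), (264, [15, 5, -27]), (274, [17, 10, -31])]
233 [(226, [17, -13, -37]), (236, [15, -8, -33]), (250, [-55, -2, 135]), (264, [15, 5, -33]), (274, [17, 10, -37])]
237 [(226, [17, -12, -41]), (236, [15, -8, -37]), (250, [-60, -2, 137]), (264, [15, 5, -37]), (274, [17, 9, -42])]
241 [(226, [17, -12, -46]), (236, [15, -8, -42]), (250, [-64, -2, 136]), (264, [15, 5, -42]), (274, [17, 9, -45])]
245 [(226, [17, -12, -49]), (236, [15, -8, -46]), (250, [-69, -2, 137]), (264, [15, 5, -47]), (274, [17, 9, -49])]
249 [(226, [16, -12, -53]), (236, [15, -8, -50]), (250, [-74, -2, 137]), (264, [16, 4, -51]), (274, [17, 9, -53])]
253 [(226, [17, -11, -57]), (236, [15, -7, -54]), (250, [-78, -2, 136]), (264, [15, 4, -54]), (274, [17, 8, -58])]
257 [(226, [17, -11, -61]), (236, [15, -7, -58]), (250, [-83, -2, 136]), (264, [15, 4, -57]), (274, [17, 8, -61])]
261 [(226, [16, -11, -64]), (236, [15, -7, -62]), (250, [-87, -2, 136]), (264, [15, 4, -61]), (274, [16, 8, -63])]
```

>>> {"op": "arm_command", "data": {"motion": [{"offset":[0,0,-0.02],"spin":0},{"offset":[0,0,0],"spin":0},{"offset":[0,0,0],"spin":0},{"offset":[0,0,0],"spin":0},{"offset":[0,0,0],"spin":0}], "jaw": 0.065}}

```text
time_s: 4.55
ee_pos: [442.7, 386.6, 155.4]
ee_rot: [-179.9, 0.0, 127.0]
force: [-1.1, 0.3, 0.1]
gripper_width: 57.3
gripper_force: 0.0
```

Run:
```python
from h import *
m=env.camera_model('wrist');p,d=env.grab_frame('wrist')
T=cloud(m,d,np.array(m['hand_eye']))
f=(T[...,2]<60)&(d>0)&(abs(T[...,1])<60)&(abs(T[...,0])<25)
q=T[f];print(np.percentile(q[:,2],[90,97,99,99.7,100]),np.median(T[150:200,150:220,2]))
i=np.argsort(-q[:,2])[:12];print(np.round(q[i],1))
go(441,385.5,20,127)
```

```text
[-54.37570557 -25.63816183 -14.75908015 -10.58356546  -7.55579575] 155.134742794614
[[  3.5  27.7  -7.6]
 [  4.2  27.6  -7.9]
 [ 14.9 -33.   -7.9]
 [-10.  -30.1  -7.9]
 [  4.2 -30.1  -8. ]
 [ 14.9  29.3  -8. ]
 [ 16.1 -33.4  -8. ]
 [ -8.5  27.5  -8.2]
 [ -8.6 -30.   -8.2]
 [-11.  -30.1  -8.4]
 [ -7.8  27.5  -8.4]
 [  2.7  27.6  -8.5]]
t 4.6 pos [442.8 386.6 155.6] rot [-180.    0.  127.] spin 0.0 offset mm [  0.2  -2.1 135.6]
```

>>> {"op": "arm_command", "data": {"motion": [{"offset":[0,-0.002,0.05],"spin":0},{"offset":[0,0,0.05],"spin":0},{"offset":[0,0,0.045],"spin":0},{"offset":[0,0,0.008],"spin":0},{"offset":[0,0,0.005],"spin":0}]}}

```text
time_s: 5.22
ee_pos: [442.1, 386.2, -1.2]
ee_rot: [179.9, -0.0, 127.0]
force: [0.7, -0.0, -0.2]
gripper_width: 65.0
gripper_force: 0.0
```

>>> {"op": "arm_command", "data": {"motion": [{"offset":[0,0,0],"spin":0},{"offset":[0,0,0],"spin":0},{"offset":[0,0,0],"spin":0},{"offset":[0,0,0],"spin":0},{"offset":[0,0,0],"spin":0}], "jaw": 0.02, "newtons": 25}}

```text
time_s: 5.85
ee_pos: [441.9, 386.1, -0.8]
ee_rot: [179.9, -0.0, 127.0]
force: [-0.3, -0.1, 6.1]
gripper_width: 37.8
gripper_force: 25.0
```

>>> {"op": "arm_command", "data": {"motion": [{"offset":[0,0,-0.01],"spin":0},{"offset":[0,0,-0.02],"spin":0},{"offset":[0,0,-0.04],"spin":0},{"offset":[0,0,-0.04],"spin":0},{"offset":[0,0,0],"spin":0}]}}

```text
time_s: 6.48
ee_pos: [443.0, 387.0, 111.6]
ee_rot: [179.6, -0.0, 127.0]
force: [-0.0, 1.0, -1.4]
gripper_width: 38.1
gripper_force: 25.0
```

Run:
```python
from h import *
go(457.7,-128.5,100,89)
```

```text
t 6.47 pos [443.  387.  111.6] rot [179.6  -0.  127. ] spin 0.663 offset mm [-515.2   23.7   11.6]
```

>>> {"op": "arm_command", "data": {"motion": [{"offset":[0,0,0],"spin":0.166},{"offset":[0,0,0],"spin":0.166},{"offset":[0,0,0],"spin":0.166},{"offset":[0,0,0],"spin":0.165},{"offset":[-0.045,0.002,0.001],"spin":0}]}}

```text
time_s: 7.1
ee_pos: [442.3, 341.6, 105.6]
ee_rot: [-180.0, 0.0, 89.1]
force: [1.2, -1.1, -1.0]
gripper_width: 38.0
gripper_force: 25.0
```

>>> {"op": "arm_command", "data": {"motion": [{"offset":[-0.047,0.002,0.001],"spin":0},{"offset":[-0.047,0.002,0.001],"spin":0},{"offset":[-0.047,0.002,0.001],"spin":0},{"offset":[-0.047,0.002,0.001],"spin":0},{"offset":[-0.047,0.002,0.001],"spin":0}]}}

```text
time_s: 7.72
ee_pos: [447.4, 103.7, 101.0]
ee_rot: [-179.9, 0.0, 89.0]
force: [0.8, -0.3, -1.9]
gripper_width: 38.0
gripper_force: 25.0
```

>>> {"op": "arm_command", "data": {"motion": [{"offset":[-0.047,0.002,0.001],"spin":0},{"offset":[-0.047,0.002,0.001],"spin":0},{"offset":[-0.047,0.002,0.001],"spin":0},{"offset":[-0.047,0.002,0.001],"spin":0},{"offset":[-0.047,0.002,0.001],"spin":0}]}}

```text
time_s: 8.35
ee_pos: [453.4, -130.9, 95.9]
ee_rot: [-179.9, -0.1, 89.0]
force: [1.1, -0.0, -1.3]
gripper_width: 37.8
gripper_force: 25.0
```

>>> {"op": "arm_command", "data": {"motion": [{"offset":[0,0,0],"spin":0},{"offset":[0,0,0],"spin":0}]}}

```text
time_s: 8.6
ee_pos: [453.6, -129.1, 96.2]
ee_rot: [-179.9, -0.1, 89.0]
force: [0.5, 0.1, -0.5]
gripper_width: 38.2
gripper_force: 25.0
```

Run:
```python
from h import *
go(457.7,-128.5,3,89)
p,d,W=wristcloud();cv2.imwrite('pics/w3.png',p)
comps(p,W,d,6,100)
```

```text
t 8.6 pos [ 453.6 -129.1   96.2] rot [-1.799e+02 -1.000e-01  8.900e+01] spin -0.0 offset mm [ 0.7  4.1 93.2]
px [491  71] n 1754 c [633.7 -36.4] sz [34.5 31. ] ang 22.8 ztop 15.8 bgr [217 220 223]
px [255 218] n 7072 c [ 459.8 -131.8] sz [ 93.1 106.3] ang 88.5 ztop 123.8 bgr [ 72  89 106]
px [253 319] n 1323 c [ 450.8 -243.8] sz [32.5 81.8] ang 89.4 ztop 15.0 bgr [ 70  87 109]
px [455 322] n 1895 c [ 629.2 -244.4] sz [54.1 27.3] ang 86.8 ztop 35.3 bgr [105 108 105]
```

View pics/w3.png

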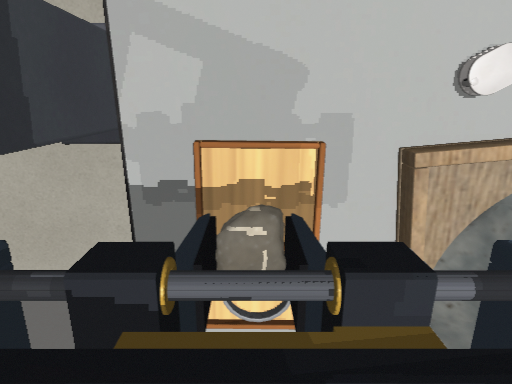

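>>> {"op": "arm_command", "data": {"motion": [{"offset":[0.001,0.005,0.03],"spin":0},{"offset":[0,0,0.035],"spin":0},{"offset":[0,0,0.02],"spin":0},{"offset":[0,0,0.007],"spin":0},{"offset":[0,0,0],"spin":0}]}}

```text
time_s: 9.28
ee_pos: [459.7, -128.1, 5.1]
ee_rot: [-180.0, -0.0, 89.1]
force: [-0.9, -1.5, -0.7]
gripper_width: 38.2
gripper_force: 25.0
```

>>> {"op": "arm_command", "data": {"motion": [{"offset":[0,0,0],"spin":0},{"offset":[0,0,0],"spin":0},{"offset":[0,0,0],"spin":0},{"offset":[0,0,-0.01],"spin":0},{"offset":[0,0,-0.04],"spin":0}], "jaw": 0.056}}

```text
time_s: 9.9
ee_pos: [458.0, -128.4, 54.6]
ee_rot: [-179.7, -0.1, 89.0]
force: [0.4, -0.9, -1.2]
gripper_width: 56.3
gripper_force: 0.0
```

>>> {"op": "arm_command", "data": {"motion": [{"offset":[0,0,-0.05],"spin":0},{"offset":[0,0,-0.05],"spin":0},{"offset":[0,0,0],"spin":0}]}}

```text
time_s: 10.28
ee_pos: [462.3, -129.7, 159.7]
ee_rot: [179.4, 0.2, 89.0]
force: [0.3, -0.2, -0.8]
gripper_width: 56.0
gripper_force: 0.0
```

Run:
```python
from h import *
go(640,136.7,150,90)
p,d,W=wristcloud();cv2.imwrite('pics/w4.png',p)
comps(p,W,d,16,60)
```

```text
t 10.28 pos [ 462.3 -129.7  159.7] rot [179.4   0.2  89. ] spin -0.017 offset mm [266.4 177.7   9.7]
px [412 163] n 3628 c [ 648.1 -141.9] sz [138.3 107.9] ang 4.1 ztop 31.9 bgr [ 92 120 143]
px [248 179] n 1413 c [ 459.3 -130. ] sz [37.9 46.4] ang 2.0 ztop 30.0 bgr [118 133 141]
px [470 219] n 6371 c [ 676.9 -162.3] sz [117.1  56.4] ang 61.9 ztop 61.8 bgr [102 105 102]
px [473 315] n 215 c [ 671.  -252.4] sz [32.8  5.1] ang 85.2 ztop 76.2 bgr [87 89 87]
```

>>> {"op": "arm_command", "data": {"motion": [{"offset":[0.044,0.0295,0],"spin":0},{"offset":[0.044,0.0295,0],"spin":0},{"offset":[0.044,0.0295,0],"spin":0},{"offset":[0.044,0.0295,0],"spin":0},{"offset":[0.044,0.0295,0],"spin":0}], "jaw": 0.065}}

```text
time_s: 10.95
ee_pos: [610.5, 90.0, 153.3]
ee_rot: [-179.8, 0.0, 89.0]
force: [1.0, -0.2, -0.6]
gripper_width: 64.8
gripper_force: 0.0
```

>>> {"op": "arm_command", "data": {"motion": [{"offset":[0.044,0.0295,0],"spin":0},{"offset":[0,0,0],"spin":0},{"offset":[0,0,0],"spin":0}]}}

```text
time_s: 11.32
ee_pos: [639.8, 131.7, 153.4]
ee_rot: [-179.8, 0.1, 89.0]
force: [0.6, -0.8, -0.2]
gripper_width: 64.9
gripper_force: 0.0
```

Run:
```python
from h import *
go(640,136.7,23,89)
p,d,W=wristcloud();cv2.imwrite('pics/w5.png',p)
comps(p,W,d,6,60);print('--');comps(p,W,d,55,40)
```

```text
t 11.32 pos [639.8 131.7 153.4] rot [-1.798e+02  1.000e-01  8.900e+01] spin 0.001 offset mm [5.000e+00 1.000e-01 1.304e+02]
px [22  4] n 372 c [446.1 291.6] sz [54.3  6.2] ang 4.2 ztop 13.7 bgr [ 38  67 104]
px [ 75 145] n 4364 c [457.3 166.2] sz [108.6 243.4] ang 8.6 ztop 13.7 bgr [ 40  71 110]
px [328  21] n 2319 c [708.7 268.3] sz [51.1 37.3] ang 0.0 ztop 42.2 bgr [172  76  23]
px [476  83] n 5092 c [822.  217.4] sz [25.4 57.1] ang 3.8 ztop 99.0 bgr [60 67 72]
px [237  81] n 1195 c [628.4 224.1] sz [20.8 48. ] ang 49.3 ztop 13.2 bgr [167 123  97]
px [463 187] n 6012 c [822.8 128.9] sz [46.9 56.4] ang 7.3 ztop 118.2 bgr [61 65 68]
px [252 182] n 1285 c [640.6 136.7] sz [27.3 31.7] ang 87.6 ztop 98.3 bgr [ 78  77 111]
px [261 248] n 1993 c [648.1  63.9] sz [43.3 52.6] ang 87.1 ztop 41.8 bgr [49 49 50]
px [253 320] n 744 c [639.  -31.1] sz [31.6 40.8] ang 89.6 ztop 15.8 bgr [198 202 206]
--
px [491  82] n 3028 c [822.  217.2] sz [25.1 57.1] ang 4.2 ztop 100.7 bgr [60 67 72]
px [475 193] n 4305 c [822.9 128.9] sz [46.7 56.4] ang 7.3 ztop 121.2 bgr [65 70 73]
px [252 188] n 799 c [640.7 136.9] sz [27.1 22.3] ang 2.0 ztop 99.1 bgr [ 55  52 107]
```

View pics/w5.png

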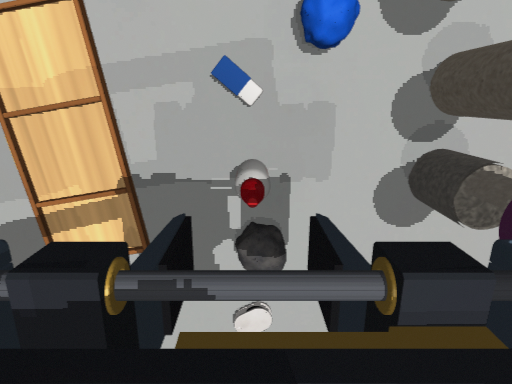

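>>> {"op": "arm_command", "data": {"motion": [{"offset":[0.005,0.001,0],"spin":0},{"offset":[0,0,0.045],"spin":0},{"offset":[0,0,0.045],"spin":0},{"offset":[0,0,0.039],"spin":0},{"offset":[0,0,0],"spin":0}]}}

```text
time_s: 12.0
ee_pos: [639.4, 136.0, 23.3]
ee_rot: [-179.6, 0.1, 89.0]
force: [0.3, 0.6, 0.3]
gripper_width: 65.0
gripper_force: 0.0
```

>>> {"op": "arm_command", "data": {"motion": [{"offset":[0,0,0],"spin":0},{"offset":[0,0,0],"spin":0},{"offset":[0,0,0],"spin":0},{"offset":[0,0,0],"spin":0},{"offset":[0,0,0],"spin":0}], "jaw": 0.02, "newtons": 20}}

```text
time_s: 12.62
ee_pos: [642.6, 137.2, 27.0]
ee_rot: [179.9, -0.0, 89.0]
force: [-1.8, 0.3, 4.5]
gripper_width: 31.2
gripper_force: 20.0
```

>>> {"op": "arm_command", "data": {"motion": [{"offset":[0,0,0],"spin":0},{"offset":[0,0,-0.03],"spin":0},{"offset":[0,0,-0.04],"spin":0},{"offset":[0,0,-0.02],"spin":0},{"offset":[0,0,0],"spin":0}]}}

```text
time_s: 13.25
ee_pos: [643.0, 137.3, 117.4]
ee_rot: [179.8, -0.0, 89.0]
force: [-0.1, 0.4, -1.3]
gripper_width: 30.9
gripper_force: 19.9
```

Run:
```python
from h import *
go(457.5,-213.5,110,89)
```

```text
t 13.25 pos [643.  137.3 117.4] rot [179.8  -0.   89. ] spin 0.0 offset mm [-354.  -179.4    7.4]
```

>>> {"op": "arm_command", "data": {"motion": [{"offset":[-0.02,-0.036,0],"spin":0},{"offset":[-0.02,-0.036,0],"spin":0},{"offset":[-0.02,-0.036,0],"spin":0},{"offset":[-0.02,-0.036,0],"spin":0},{"offset":[-0.02,-0.035,0],"spin":0}]}}

```text
time_s: 13.88
ee_pos: [459.0, 39.5, 114.4]
ee_rot: [-179.8, 0.0, 89.0]
force: [0.5, -0.2, -0.4]
gripper_width: 30.4
gripper_force: 19.9
```

>>> {"op": "arm_command", "data": {"motion": [{"offset":[-0.045,0,0],"spin":0},{"offset":[-0.045,0,0],"spin":0},{"offset":[-0.045,0,0],"spin":0},{"offset":[-0.045,0,0],"spin":0},{"offset":[-0.045,0,0],"spin":0}]}}

```text
time_s: 14.5
ee_pos: [456.5, -185.8, 114.5]
ee_rot: [-179.9, -0.1, 89.0]
force: [0.7, 0.1, -0.4]
gripper_width: 30.8
gripper_force: 19.9
```

>>> {"op": "arm_command", "data": {"motion": [{"offset":[-0.029,0,0],"spin":0},{"offset":[0,0,0],"spin":0},{"offset":[0,0,0],"spin":0}]}}

```text
time_s: 14.88
ee_pos: [456.3, -212.8, 114.9]
ee_rot: [-179.9, -0.1, 89.0]
force: [0.5, 0.2, -0.1]
gripper_width: 31.1
gripper_force: 19.9
```

Run:
```python
from h import *
go(457.5,-213.5,31,89)
p,d,W=wristcloud();cv2.imwrite('pics/w6.png',p)
comps(p,W,d,7,100)
```

```text
t 14.88 pos [ 456.3 -212.8  114.9] rot [-1.799e+02 -1.000e-01  8.900e+01] spin 0.0 offset mm [-0.7  1.2 83.9]
px [254 112] n 4354 c [ 458.1 -172.2] sz [174.  107.9] ang 88.3 ztop 13.7 bgr [ 57  96 147]
px [255  92] n 2456 c [ 459.5 -130.7] sz [47.9 38.8] ang 89.2 ztop 30.0 bgr [156 175 185]
px [251 203] n 2116 c [ 460.1 -216.4] sz [64.1 71.4] ang 66.7 ztop 128.2 bgr [94 96 97]
px [454 319] n 1530 c [ 650.3 -357.4] sz [46.  79.3] ang 20.5 ztop 32.0 bgr [107 117 122]
```

View pics/w6.png

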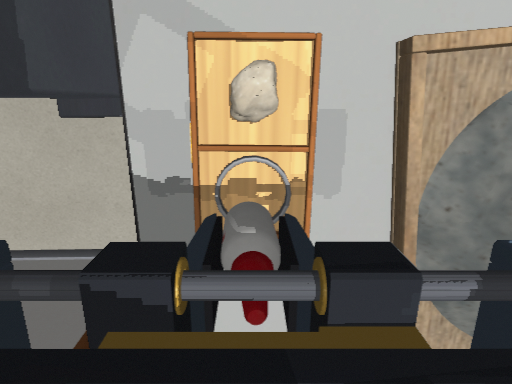

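>>> {"op": "arm_command", "data": {"motion": [{"offset":[-0.001,0.001,0.03],"spin":0},{"offset":[0,0,0.03],"spin":0},{"offset":[0,0,0.015],"spin":0},{"offset":[0,0,0.006],"spin":0},{"offset":[0,0,0],"spin":0}]}}

```text
time_s: 15.55
ee_pos: [458.5, -214.6, 35.3]
ee_rot: [180.0, 0.0, 89.1]
force: [-0.4, -1.5, -0.5]
gripper_width: 30.8
gripper_force: 19.9
```

>>> {"op": "arm_command", "data": {"motion": [{"offset":[0,0,0.002],"spin":0},{"offset":[0,0,0],"spin":0}]}}

```text
time_s: 15.8
ee_pos: [458.5, -215.0, 33.6]
ee_rot: [179.9, 0.0, 89.0]
force: [0.2, 1.1, -0.4]
gripper_width: 30.5
gripper_force: 19.9
```

>>> {"op": "arm_command", "data": {"motion": [{"offset":[-0.001,-0.001,0.002],"spin":0},{"offset":[0,0,0],"spin":0},{"offset":[0,0,0],"spin":0}]}}

```text
time_s: 16.18
ee_pos: [457.2, -215.9, 31.2]
ee_rot: [180.0, 0.0, 89.0]
force: [-0.3, -0.3, 1.2]
gripper_width: 31.0
gripper_force: 19.9
```

>>> {"op": "arm_command", "data": {"motion": [{"offset":[0,0,0.001],"spin":0},{"offset":[0,0,0],"spin":0},{"offset":[0,0,0],"spin":0}]}}

```text
time_s: 16.55
ee_pos: [457.3, -216.1, 30.9]
ee_rot: [180.0, 0.0, 89.0]
force: [-2.1, -0.5, 7.9]
gripper_width: 30.6
gripper_force: 20.0
```

>>> {"op": "arm_command", "data": {"motion": [{"offset":[0,0,0],"spin":0},{"offset":[0,0,0],"spin":0},{"offset":[0,0,0],"spin":0},{"offset":[0,0,0],"spin":0},{"offset":[0,0,-0.02],"spin":0}], "jaw": 0.06}}

```text
time_s: 17.18
ee_pos: [455.9, -215.2, 49.0]
ee_rot: [-179.8, -0.1, 89.0]
force: [0.7, 0.7, -0.3]
gripper_width: 59.8
gripper_force: 0.0
```

>>> {"op": "arm_command", "data": {"motion": [{"offset":[0,0,-0.04],"spin":0},{"offset":[0,0,-0.04],"spin":0},{"offset":[0,0,-0.03],"spin":0},{"offset":[0,0,0],"spin":0}]}}

```text
time_s: 17.68
ee_pos: [458.5, -216.5, 162.1]
ee_rot: [179.7, 0.1, 89.0]
force: [0.2, 0.0, 0.3]
gripper_width: 60.1
gripper_force: 0.0
```

Run:
```python
from h import *
p,d=env.grab_frame('wrist')
p,d,W=wristcloud();cv2.imwrite('pics/w7.png',p)
comps(p,W,d,55,40)
go(649,62,120,90)
```

```text
px [490 213] n 3752 c [ 665.7 -239.1] sz [117.  27.] ang 86.6 ztop 77.3 bgr [93 96 94]
px [249 193] n 944 c [ 455.1 -216.6] sz [29.7 25.4] ang 0.4 ztop 102.6 bgr [ 61  60 104]
t 17.77 pos [ 456.6 -215.5  159.3] rot [-179.9   -0.    89. ] spin -0.017 offset mm [277.5 192.4  39.3]
```

>>> {"op": "arm_command", "data": {"motion": [{"offset":[0.046,0.032,0],"spin":0},{"offset":[0.046,0.032,0],"spin":0},{"offset":[0.046,0.032,0],"spin":0},{"offset":[0.046,0.032,0],"spin":0},{"offset":[0.046,0.032,0.01],"spin":0}], "jaw": 0.08}}

```text
time_s: 18.4
ee_pos: [621.4, 13.0, 148.4]
ee_rot: [-179.9, 0.0, 89.0]
force: [0.5, -0.7, 0.1]
gripper_width: 80.0
gripper_force: 0.0
```

>>> {"op": "arm_command", "data": {"motion": [{"offset":[0.046,0.032,0.02],"spin":0},{"offset":[0,0,0],"spin":0},{"offset":[0,0,0],"spin":0}]}}

```text
time_s: 18.77
ee_pos: [652.6, 56.6, 128.2]
ee_rot: [-179.8, 0.0, 89.1]
force: [-0.6, -0.9, 0.0]
gripper_width: 79.8
gripper_force: 0.0
```

Run:
```python
from h import *
p,d,W=wristcloud();cv2.imwrite('pics/w8.png',p)
comps(p,W,d,8,100)
go(649,62,-2,89)
```

```text
px [ 61 112] n 3427 c [464.2 125.9] sz [107.4 163. ] ang 8.6 ztop 13.7 bgr [ 42  75 117]
px [232   4] n 159 c [638.3 206. ] sz [ 7.6 17.9] ang 88.3 ztop 12.6 bgr [188 189 190]
px [480  10] n 1226 c [828.5 195.2] sz [ 8.1 38.2] ang 64.9 ztop 54.8 bgr [57 64 69]
px [471 101] n 6438 c [814.4 127.2] sz [30.1 56.7] ang 8.0 ztop 91.9 bgr [54 58 60]
px [248 186] n 2747 c [650.9  59.4] sz [50.4 53.6] ang 45.7 ztop 42.0 bgr [48 48 49]
px [242 264] n 355 c [640.5 -22.5] sz [13.1 38.8] ang 89.0 ztop 15.7 bgr [199 202 206]
px [259 326] n 2943 c [ 660.7 -102.9] sz [166.2  35.8] ang 4.9 ztop 31.4 bgr [58 76 92]
t 18.82 pos [652.8  56.1 129.1] rot [-179.9    0.    89. ] spin -0.0 offset mm [  5.9  -3.9 131.1]
```

View pics/w8.png

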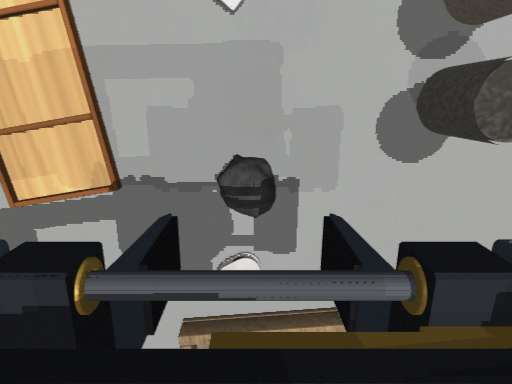

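>>> {"op": "arm_command", "data": {"motion": [{"offset":[0.005,-0.003,0.03],"spin":0},{"offset":[0,0,0.04],"spin":0},{"offset":[0,0,0.04],"spin":0},{"offset":[0,0,0.02],"spin":0},{"offset":[0,0,0],"spin":0}]}}

```text
time_s: 19.45
ee_pos: [649.2, 60.4, -1.0]
ee_rot: [-179.8, 0.0, 88.9]
force: [0.8, -0.1, -0.3]
gripper_width: 79.9
gripper_force: 0.0
```

>>> {"op": "arm_command", "data": {"motion": [{"offset":[0,0,0],"spin":0},{"offset":[0,0,0],"spin":0},{"offset":[0,0,0],"spin":0},{"offset":[0,0,0],"spin":0},{"offset":[0,0,0],"spin":0}], "jaw": 0.03, "newtons": 35}}

```text
time_s: 20.08
ee_pos: [650.6, 62.0, 1.0]
ee_rot: [-180.0, -0.0, 89.0]
force: [-2.3, -0.5, 6.6]
gripper_width: 51.1
gripper_force: 35.0
```

>>> {"op": "arm_command", "data": {"motion": [{"offset":[0,0,0],"spin":0},{"offset":[0,0,-0.02],"spin":0},{"offset":[0,0,-0.04],"spin":0},{"offset":[0,0,-0.03],"spin":0},{"offset":[0,0,0],"spin":0}]}}

```text
time_s: 20.7
ee_pos: [652.8, 62.2, 92.3]
ee_rot: [179.7, -0.0, 89.0]
force: [-0.1, -0.1, -2.5]
gripper_width: 51.2
gripper_force: 35.0
```

Run:
```python
from h import *
go(444,251,92,99)
p,d=env.grab_frame('top');comps(p,cloud(env.camera_model('top'),d),d)
```

```text
t 20.7 pos [652.8  62.2  92.3] rot [179.7  -0.   89. ] spin -0.174 offset mm [ 219.2 -176.7    0.3]
px [506 179] n 3174 c [ 498.6 -685.6] sz [  9.  910.5] ang 89.8 ztop 65.4 bgr [14 30 50]
px [13 87] n 1116 c [882.9 688.8] sz [125.8  97.7] ang 0.1 ztop 39.0 bgr [142 142 140]
px [183 101] n 297 c [838.2 217.3] sz [52.9 68. ] ang 36.8 ztop 111.7 bgr [59 67 71]
px [117 105] n 323 c [816.8 400.2] sz [39.7 63.9] ang 28.4 ztop 91.5 bgr [62 68 72]
px [147 108] n 336 c [804.9 309.7] sz [27.2 57.6] ang 41.7 ztop 104.0 bgr [63 72 75]
px [214 106] n 250 c [812.5 126.1] sz [25.7 56.7] ang 20.0 ztop 93.7 bgr [55 60 62]
px [468 123] n 1101 c [ 756.8 -594.1] sz [137.9  76.2] ang 88.0 ztop 123.4 bgr [42 47 43]
px [ 58 177] n 3936 c [616.9 570.3] sz [216.  154.8] ang 16.7 ztop 13.8 bgr [185 189 188]
px [160 145] n 275 c [707.7 281.7] sz [49.6 54. ] ang 15.7 ztop 41.4 bgr [147  76  31]
px [476 160] n 484 c [ 672.9 -606.7] sz [51.8 85. ] ang 58.5 ztop 76.7 bgr [49 52 53]
px [115 171] n 288 c [634.8 405. ] sz [48.4 56. ] ang 65.7 ztop 42.3 bgr [ 12 153 170]
px [271 170] n 130 c [640.6 -32.9] sz [43. 29.
[... 212 characters left out ...]
x [147 179] n 93 c [611.8 319.7] sz [33.2 25.8] ang 88.1 ztop 22.6 bgr [ 49  69 124]
px [118 204] n 108 c [542.9 400.2] sz [18.7 59.5] ang 35.3 ztop 12.3 bgr [ 95  98 149]
px [465 226] n 309 c [ 465.3 -578.9] sz [ 24.4 152. ] ang 74.6 ztop 13.9 bgr [ 84 101 114]
px [321 233] n 1595 c [ 456.1 -167.9] sz [174.9 111.6] ang 88.3 ztop 59.0 bgr [100 138 163]
px [  6 239] n 649 c [446.  708.4] sz [130.9  38.1] ang 0.5 ztop 52.8 bgr [87 61 37]
px [176 238] n 958 c [447.3 231.3] sz [107.  141.9] ang 8.4 ztop 13.8 bgr [ 98 146 174]
px [400 227] n 136 c [ 475.6 -388.2] sz [28.9 38.5] ang 72.1 ztop 31.2 bgr [66 84 71]
px [ 58 242] n 692 c [441.5 561.7] sz [96.2 67.3] ang 26.4 ztop 43.3 bgr [103 123 132]
```

>>> {"op": "arm_command", "data": {"motion": [{"offset":[0,0,0],"spin":-0.174},{"offset":[0.044,-0.0355,0],"spin":0},{"offset":[0.044,-0.0355,0],"spin":0},{"offset":[0.044,-0.0355,0],"spin":0},{"offset":[0.044,-0.0355,0],"spin":0}]}}

```text
time_s: 21.38
ee_pos: [480.4, 214.1, 87.9]
ee_rot: [-179.8, 0.0, 99.0]
force: [0.6, 1.7, -2.9]
gripper_width: 50.6
gripper_force: 35.0
```

>>> {"op": "arm_command", "data": {"motion": [{"offset":[0.043,-0.035,0],"spin":0},{"offset":[0,0,0],"spin":0},{"offset":[0,0,0],"spin":0}]}}

```text
time_s: 21.75
ee_pos: [441.5, 250.2, 88.9]
ee_rot: [-179.9, 0.1, 99.0]
force: [-0.0, -0.5, -1.7]
gripper_width: 50.7
gripper_force: 35.0
```

Run:
```python
from h import *
go(444.2,251,6,99)
p,d,W=wristcloud();cv2.imwrite('pics/w9.png',p)
comps(p,W,d,7,100)
```

```text
t 21.75 pos [441.5 250.2  88.9] rot [-1.799e+02  1.000e-01  9.900e+01] spin 0.001 offset mm [ 0.3  2.8 82.9]
px [426  32] n 1446 c [545.9 391.8] sz [15.4 48.7] ang 31.4 ztop 10.8 bgr [133 131 191]
px [482 150] n 1341 c [611.6 317.2] sz [34.3 25.6] ang 89.9 ztop 22.0 bgr [ 43  66 145]
px [458 252] n 991 c [626.9 225.2] sz [20.9 47. ] ang 49.3 ztop 12.9 bgr [180 114  75]
px [199 317] n 181 c [412.1 131.8] sz [ 5.2 33.1] ang 7.9 ztop 13.6 bgr [ 62 106 162]
px [262 305] n 327 c [450.3 227.4] sz [10.5 24. ] ang 82.2 ztop 127.3 bgr [54 57 60]
```

View pics/w9.png

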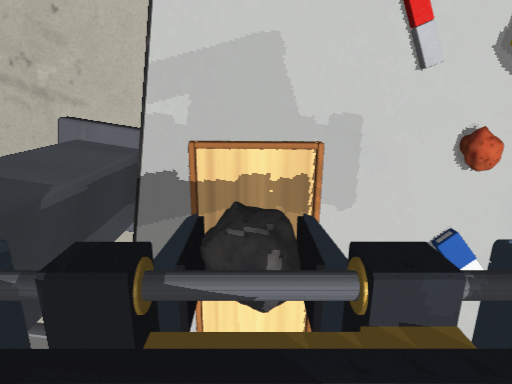

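>>> {"op": "arm_command", "data": {"motion": [{"offset":[0,0.003,0.03],"spin":0},{"offset":[0,0,0.03],"spin":0},{"offset":[0,0,0.015],"spin":0},{"offset":[0,0,0.006],"spin":0},{"offset":[0,0,0],"spin":0}]}}

```text
time_s: 22.42
ee_pos: [445.3, 251.0, 9.2]
ee_rot: [180.0, -0.0, 99.0]
force: [0.6, -0.1, -2.6]
gripper_width: 50.8
gripper_force: 35.0
```

>>> {"op": "arm_command", "data": {"motion": [{"offset":[0,0,0.002],"spin":0},{"offset":[0,0,0],"spin":0},{"offset":[0,0,0],"spin":0}]}}

```text
time_s: 22.8
ee_pos: [445.0, 251.3, 7.5]
ee_rot: [179.9, -0.0, 99.0]
force: [0.4, -0.1, -1.7]
gripper_width: 51.0
gripper_force: 35.0
```

>>> {"op": "arm_command", "data": {"motion": [{"offset":[0,0,0.002],"spin":0},{"offset":[0,0,0],"spin":0},{"offset":[0,0,0],"spin":0}]}}

```text
time_s: 23.18
ee_pos: [444.9, 251.2, 5.1]
ee_rot: [180.0, -0.0, 99.0]
force: [-0.1, 0.2, -1.5]
gripper_width: 51.2
gripper_force: 35.0
```

>>> {"op": "arm_command", "data": {"motion": [{"offset":[0,0,0],"spin":0},{"offset":[0,0,0],"spin":0},{"offset":[0,0,0],"spin":0},{"offset":[0,0,-0.01],"spin":0},{"offset":[0,0,-0.03],"spin":0}], "jaw": 0.065}}

```text
time_s: 23.8
ee_pos: [443.8, 250.5, 44.9]
ee_rot: [-179.8, 0.1, 99.0]
force: [0.1, 0.3, 0.2]
gripper_width: 65.3
gripper_force: 0.0
```

>>> {"op": "arm_command", "data": {"motion": [{"offset":[0,0,-0.05],"spin":0},{"offset":[0,0,-0.05],"spin":0},{"offset":[0,0,0],"spin":0}]}}

```text
time_s: 24.18
ee_pos: [447.3, 252.5, 149.9]
ee_rot: [179.4, -0.2, 99.0]
force: [0.3, 0.3, 0.6]
gripper_width: 65.1
gripper_force: 0.0
```

Run:
```python
from h import *
p,d,W=wristcloud();cv2.imwrite('pics/w10.png',p)
comps(p,W,d,18,100);print('--');comps(p,W,d,6,100)
go(541.5,399.7,110,120)
```

```text
px [487  49] n 2817 c [627.5 399.8] sz [42.  52.4] ang 15.5 ztop 41.6 bgr [  0 177 200]
px [434 143] n 443 c [613.1 316.9] sz [22.8 23.4] ang 81.4 ztop 22.6 bgr [ 45  71 162]
px [248 188] n 2422 c [447.6 248.5] sz [50.9 52.3] ang 54.8 ztop 46.0 bgr [45 46 47]
px [502 200] n 901 c [691.5 275.4] sz [18.  53.4] ang 13.3 ztop 36.2 bgr [122  53  16]
--
px [379  40] n 1201 c [543.  396.7] sz [15. 60.] ang 31.6 ztop 10.8 bgr [102 101 183]
px [484  49] n 3174 c [627.4 400.4] sz [42.  53.7] ang 15.5 ztop 41.4 bgr [  1 166 188]
px [430 142] n 851 c [612.  316.8] sz [30.6 28.2] ang 70.0 ztop 22.2 bgr [ 41  62 136]
px [246 193] n 2720 c [448.7 224.4] sz [106.9 142.9] ang 8.3 ztop 13.7 bgr [ 48  80 122]
px [248 188] n 2449 c [447.4 244. ] sz [51.4 64. ] ang 20.4 ztop 46.0 bgr [45 46 48]
px [500 197] n 1169 c [694.  276.7] sz [24.  52.6] ang 1.0 ztop 36.0 bgr [111  48  14]
px [414 227] n 724 c [627.  225.4] sz [20.9 46.2] ang 49.4 ztop 12.9 bgr [166 105  69]
px [246 309] n 679 c [468.5  96.4] sz [106.1  43.2] ang 9.0 ztop 13.5 bgr [ 57  96 146]
t 24.23 pos [445.7 251.6 147.4] rot [ 1.797e+02 -1.000e-01  9.900e+01] spin -0.367 offset mm [ 80.4 157.   37.4]
```

>>> {"op": "arm_command", "data": {"motion": [{"offset":[0,0,0],"spin":-0.131},{"offset":[0,0,0],"spin":-0.131},{"offset":[0,0,0],"spin":-0.131},{"offset":[0.0185,0.04,0],"spin":0},{"offset":[0.0185,0.04,0.01],"spin":0}], "jaw": 0.04}}

```text
time_s: 24.85
ee_pos: [493.8, 324.8, 134.4]
ee_rot: [-180.0, 0.0, 121.5]
force: [0.6, -0.6, 0.7]
gripper_width: 39.9
gripper_force: 0.0
```

>>> {"op": "arm_command", "data": {"motion": [{"offset":[0.0185,0.04,0.013],"spin":0},{"offset":[0.0185,0.039,0.014],"spin":0},{"offset":[0,0,0],"spin":0},{"offset":[0,0,0],"spin":0}]}}

```text
time_s: 25.35
ee_pos: [540.5, 396.3, 106.6]
ee_rot: [-179.8, 0.0, 121.5]
force: [0.7, -0.1, -0.4]
gripper_width: 39.9
gripper_force: 0.0
```

Run:
```python
from h import *
p,d,W=wristcloud();cv2.imwrite('pics/w11.png',p)
comps(p,W,d,6,100)
go(542.5,398,-5,121.5)
```

```text
px [255 190] n 1078 c [542.9 397.2] sz [14.  59.6] ang 31.4 ztop 10.8 bgr [ 66  66 112]
px [ 64 230] n 1333 c [418.2 279.1] sz [114.3  56.3] ang 46.2 ztop 13.5 bgr [ 37  66 103]
px [345 229] n 1495 c [624.5 413.1] sz [49.4 25.9] ang 38.7 ztop 38.8 bgr [  2 148 173]
px [209 233] n 315 c [521.2 386.3] sz [ 8.6 33.8] ang 47.0 ztop 129.4 bgr [37 35 33]
px [292 233] n 320 c [556.5 407.6] sz [ 8.6 34.1] ang 16.0 ztop 129.4 bgr [27 25 23]
px [ 64 259] n 536 c [429.5 260.5] sz [31.6  9.4] ang 56.3 ztop 39.9 bgr [37 38 39]
px [ 55 304] n 115 c [444.  214.3] sz [51.9 19.6] ang 63.3 ztop 45.7 bgr [ 65  84 108]
px [273 307] n 323 c [615.2 314.1] sz [25.3 20.8] ang 67.5 ztop 22.6 bgr [ 47  72 155]
t 25.4 pos [540.7 396.2 107.4] rot [-179.9    0.   121.5] spin -0.0 offset mm [  0.6   2.5 112.4]
```

View pics/w11.png

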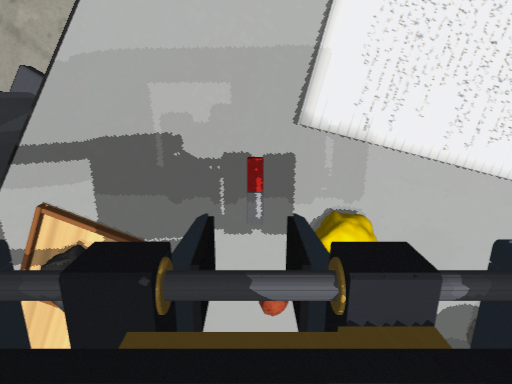

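>>> {"op": "arm_command", "data": {"motion": [{"offset":[0,0.0025,0.035],"spin":0},{"offset":[0,0,0.035],"spin":0},{"offset":[0,0,0.03],"spin":0},{"offset":[0,0,0.008],"spin":0},{"offset":[0,0,0],"spin":0}]}}

```text
time_s: 26.02
ee_pos: [543.8, 398.2, 0.7]
ee_rot: [180.0, -0.0, 121.5]
force: [0.6, -0.2, -0.3]
gripper_width: 40.2
gripper_force: 0.0
```

>>> {"op": "arm_command", "data": {"motion": [{"offset":[0,0,0.002],"spin":0},{"offset":[0,0,0],"spin":0},{"offset":[0,0,0],"spin":0}]}}

```text
time_s: 26.4
ee_pos: [544.0, 398.8, -1.2]
ee_rot: [179.9, -0.0, 121.5]
force: [-0.1, -0.6, 0.6]
gripper_width: 40.0
gripper_force: 0.0
```

>>> {"op": "arm_command", "data": {"motion": [{"offset":[0,0,0.002],"spin":0},{"offset":[0,0,0.002],"spin":0},{"offset":[0,0,0],"spin":0}]}}

```text
time_s: 26.78
ee_pos: [543.6, 398.5, -6.3]
ee_rot: [-180.0, -0.0, 121.5]
force: [-0.7, 0.0, -0.0]
gripper_width: 39.9
gripper_force: 0.0
```

>>> {"op": "arm_command", "data": {"motion": [{"offset":[0,0,0],"spin":0},{"offset":[0,0,0],"spin":0},{"offset":[0,0,0],"spin":0},{"offset":[0,0,0],"spin":0},{"offset":[0,0,0],"spin":0}], "jaw": 0.005, "newtons": 20}}

```text
time_s: 27.4
ee_pos: [543.8, 398.6, -5.9]
ee_rot: [180.0, -0.0, 121.5]
force: [0.9, 0.2, 0.4]
gripper_width: 13.8
gripper_force: 20.0
```

>>> {"op": "arm_command", "data": {"motion": [{"offset":[0,0,0],"spin":0},{"offset":[0,0,-0.02],"spin":0},{"offset":[0,0,-0.04],"spin":0},{"offset":[0,0,-0.03],"spin":0},{"offset":[0,0,0],"spin":0}]}}

```text
time_s: 28.02
ee_pos: [545.2, 399.6, 86.8]
ee_rot: [179.7, -0.0, 121.5]
force: [-0.6, 0.1, -0.7]
gripper_width: 13.7
gripper_force: 20.0
```

Run:
```python
from h import *
go(458,162,80,99)
```

```text
t 28.02 pos [545.2 399.6  86.8] rot [179.7  -0.  121.5] spin 0.393 offset mm [-221.  -123.3    6.8]
```

>>> {"op": "arm_command", "data": {"motion": [{"offset":[0,0,0],"spin":0.131},{"offset":[0,0,0],"spin":0.131},{"offset":[0,0,0],"spin":0.131},{"offset":[-0.0445,-0.0245,0],"spin":0},{"offset":[-0.0445,-0.0245,0],"spin":0}]}}

```text
time_s: 28.65
ee_pos: [507.8, 301.5, 81.9]
ee_rot: [-179.8, 0.1, 99.1]
force: [0.8, -0.9, -1.5]
gripper_width: 13.7
gripper_force: 20.0
```

>>> {"op": "arm_command", "data": {"motion": [{"offset":[-0.0445,-0.0245,0],"spin":0},{"offset":[-0.0445,-0.0245,0],"spin":0},{"offset":[-0.0425,-0.0245,0.005],"spin":0},{"offset":[0,0,0],"spin":0},{"offset":[0,0,0],"spin":0}]}}

```text
time_s: 29.28
ee_pos: [457.5, 161.9, 78.6]
ee_rot: [-180.0, -0.0, 99.0]
force: [1.2, 0.7, -0.2]
gripper_width: 13.5
gripper_force: 20.0
```

Run:
```python
from h import *
go(458,162,-2,99)
p,d,W=wristcloud();cv2.imwrite('pics/w12.png',p)
comps(p,W,d,7,100)
```

```text
t 29.27 pos [457.5 161.9  78.6] rot [-180.   -0.   99.] spin -0.001 offset mm [ 0.   0.6 80.6]
px [503  22] n 788 c [605.4 311.1] sz [10.1 30.9] ang 31.2 ztop 19.1 bgr [27 42 97]
px [252 102] n 5938 c [450.2 211.1] sz [107.5 169.2] ang 8.6 ztop 13.6 bgr [ 54  92 141]
px [255  83] n 5089 c [446.4 247.8] sz [49.3 57.3] ang 29.7 ztop 46.0 bgr [69 69 71]
px [485 155] n 1836 c [627.8 224.4] sz [21.6 48.2] ang 49.4 ztop 12.9 bgr [181 128  97]
px [250 232] n 3582 c [452.8 169.3] sz [44.5 34.1] ang 78.3 ztop 125.3 bgr [37 35 70]
px [251 325] n 281 c [474.8  48.1] sz [27.5  6.3] ang 8.4 ztop 13.2 bgr [ 51  82 123]
```

View pics/w12.png

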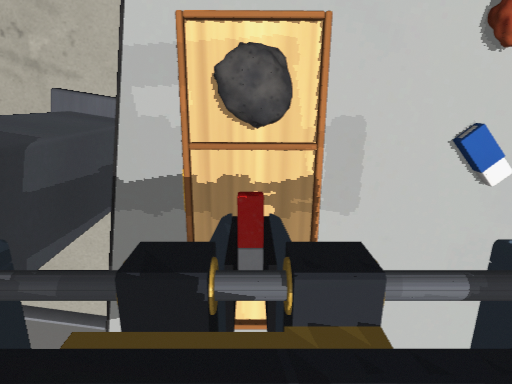

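>>> {"op": "arm_command", "data": {"motion": [{"offset":[0,0,0.03],"spin":0},{"offset":[0,0,0.03],"spin":0},{"offset":[0,0,0.015],"spin":0},{"offset":[0,0,0.004],"spin":0},{"offset":[0,0,0],"spin":0}]}}

```text
time_s: 29.95
ee_pos: [457.7, 162.4, 0.0]
ee_rot: [180.0, -0.0, 99.0]
force: [0.3, 1.6, -0.4]
gripper_width: 13.8
gripper_force: 20.0
```

>>> {"op": "arm_command", "data": {"motion": [{"offset":[0,0,0.001],"spin":0},{"offset":[0,0,0],"spin":0},{"offset":[0,0,0],"spin":0}]}}

```text
time_s: 30.32
ee_pos: [457.4, 161.7, -0.6]
ee_rot: [180.0, -0.0, 99.0]
force: [-0.9, 0.4, -0.8]
gripper_width: 13.9
gripper_force: 20.0
```

>>> {"op": "arm_command", "data": {"motion": [{"offset":[0,0,0.001],"spin":0},{"offset":[0,0,0],"spin":0}]}}

```text
time_s: 30.58
ee_pos: [457.3, 161.6, -1.9]
ee_rot: [180.0, -0.0, 99.0]
force: [-0.1, 0.0, -0.1]
gripper_width: 13.8
gripper_force: 20.0
```

>>> {"op": "arm_command", "data": {"motion": [{"offset":[0,0,0],"spin":0},{"offset":[0,0,0],"spin":0},{"offset":[0,0,0],"spin":0},{"offset":[0,0,-0.02],"spin":0},{"offset":[0,0,-0.04],"spin":0}], "jaw": 0.04}}

```text
time_s: 31.2
ee_pos: [455.9, 161.2, 57.5]
ee_rot: [-179.8, 0.0, 99.0]
force: [0.7, 0.5, 0.2]
gripper_width: 39.8
gripper_force: 0.0
```

>>> {"op": "arm_command", "data": {"motion": [{"offset":[0,0,-0.04],"spin":0},{"offset":[0,0,-0.03],"spin":0},{"offset":[0,0,0],"spin":0}]}}

```text
time_s: 31.58
ee_pos: [458.8, 162.1, 130.3]
ee_rot: [179.7, -0.1, 99.0]
force: [0.5, 0.2, -0.6]
gripper_width: 40.1
gripper_force: 0.0
```

Run:
```python
from h import *
go(639,-31.5,125,26)
p,d,W=wristcloud()
comps(p,W,d,8,60)
```

```text
t 31.57 pos [458.8 162.1 130.3] rot [ 1.797e+02 -1.000e-01  9.900e+01] spin 1.274 offset mm [ 77.1 253.    5.3]
px [463  34] n 1264 c [611.8 315.6] sz [27.3 31.2] ang 59.7 ztop 22.2 bgr [ 42  64 142]
px [250 103] n 3851 c [450.2 211.6] sz [107.4 168.1] ang 8.7 ztop 13.7 bgr [ 58  98 149]
px [252  87] n 3371 c [448.1 247.9] sz [51.5 54.6] ang 55.7 ztop 46.0 bgr [68 69 71]
px [444 146] n 1216 c [627.6 224.1] sz [21.2 48.6] ang 48.9 ztop 13.0 bgr [187 133 101]
px [248 185] n 946 c [456.9 160.2] sz [13.3 59.8] ang 8.6 ztop 14.8 bgr [ 68  70 135]
px [251 232] n 455 c [466.5 114.5] sz [69.2  5.8] ang 9.0 ztop 13.5 bgr [36 61 93]
```

>>> {"op": "arm_command", "data": {"motion": [{"offset":[0,0,0],"spin":0.182},{"offset":[0,0,0],"spin":0.182},{"offset":[0,0,0],"spin":0.182},{"offset":[0,0,0],"spin":0.182},{"offset":[0,0,0],"spin":0.182}], "jaw": 0.048}}

```text
time_s: 32.25
ee_pos: [456.0, 161.3, 126.2]
ee_rot: [-179.9, 0.2, 46.5]
force: [0.5, 1.0, 0.3]
gripper_width: 48.1
gripper_force: 0.0
```

>>> {"op": "arm_command", "data": {"motion": [{"offset":[0,0,0],"spin":0.182},{"offset":[0,0,0],"spin":0.182},{"offset":[0.015,0.05,0],"spin":0},{"offset":[0.015,0.05,0],"spin":0},{"offset":[0.015,0.05,0],"spin":0}]}}

```text
time_s: 32.88
ee_pos: [563.3, 45.3, 126.1]
ee_rot: [-179.9, 0.2, 26.0]
force: [0.8, 1.7, 0.6]
gripper_width: 48.0
gripper_force: 0.0
```

>>> {"op": "arm_command", "data": {"motion": [{"offset":[0.015,0.05,0],"spin":0},{"offset":[0.017,0.05,0],"spin":0},{"offset":[0,0,0],"spin":0},{"offset":[0,0,0],"spin":0}]}}

```text
time_s: 33.38
ee_pos: [634.6, -29.1, 126.0]
ee_rot: [-179.9, 0.2, 26.0]
force: [0.4, 1.0, 0.6]
gripper_width: 48.1
gripper_force: 0.0
```

Run:
```python
from h import *
p,d,W=wristcloud();cv2.imwrite('pics/w13.png',p)
comps(p,W,d,6,60)
go(639,-31.5,-4,26)
```

```text
px [ 2 60] n 96 c [641.  204.6] sz [15.3  6.3] ang 11.5 ztop 11.6 bgr [124 125 126]
px [257 184] n 1330 c [638.8 -34.8] sz [43.6 29.5] ang 26.1 ztop 15.8 bgr [193 196 200]
px [ 54 232] n 1204 c [494.6 112.5] sz [ 50.7 120.6] ang 8.4 ztop 13.6 bgr [ 41  72 111]
px [289 258] n 214 c [590.  -94.4] sz [26.6  5.1] ang 5.4 ztop 31.1 bgr [57 74 89]
px [ 22 263] n 257 c [462.1 141.1] sz [11.5 23.3] ang 9.1 ztop 14.7 bgr [121 119 119]
px [ 36 309] n 267 c [417.2 113.7] sz [20.6 28.4] ang 30.9 ztop 13.5 bgr [ 40  68 105]
px [465 318] n 835 c [ 608.1 -285.2] sz [49.1 34.7] ang 65.2 ztop 31.5 bgr [ 84 101 114]
px [264 322] n 483 c [ 509.9 -111.7] sz [29.2 70.7] ang 26.3 ztop 13.4 bgr [ 39  68 106]
t 33.42 pos [634.5 -28.6 126.6] rot [-179.9    0.2   26. ] spin 0.0 offset mm [  2.7   4.6 130.6]
```

View pics/w13.png

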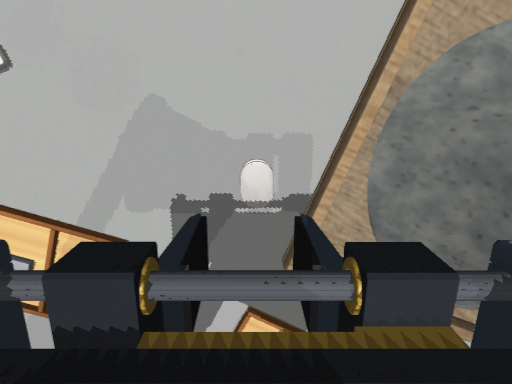

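>>> {"op": "arm_command", "data": {"motion": [{"offset":[0.002,0.006,0],"spin":0},{"offset":[0,0,0.04],"spin":0},{"offset":[0,0,0.045],"spin":0},{"offset":[0,0,0.035],"spin":0},{"offset":[0,0,0.004],"spin":0}]}}

```text
time_s: 34.05
ee_pos: [638.2, -33.1, 1.8]
ee_rot: [-179.8, 0.3, 26.1]
force: [-0.6, 0.6, 1.3]
gripper_width: 47.8
gripper_force: 0.0
```

>>> {"op": "arm_command", "data": {"motion": [{"offset":[0,0,0.003],"spin":0},{"offset":[0,0,0],"spin":0},{"offset":[0,0,0],"spin":0}]}}

```text
time_s: 34.42
ee_pos: [641.4, -33.8, 2.5]
ee_rot: [179.9, -0.1, 26.0]
force: [-0.6, -0.2, -0.5]
gripper_width: 48.2
gripper_force: 0.0
```

>>> {"op": "arm_command", "data": {"motion": [{"offset":[-0.002,0,0.004],"spin":0},{"offset":[0,0,0.003],"spin":0},{"offset":[0,0,0],"spin":0}]}}

```text
time_s: 34.8
ee_pos: [638.3, -34.7, -6.4]
ee_rot: [-180.0, 0.0, 26.0]
force: [-0.0, 0.5, 0.7]
gripper_width: 47.9
gripper_force: 0.0
```

>>> {"op": "arm_command", "data": {"motion": [{"offset":[0,0,0],"spin":0},{"offset":[0,0,0],"spin":0},{"offset":[0,0,0],"spin":0},{"offset":[0,0,0],"spin":0},{"offset":[0,0,0],"spin":0}], "jaw": 0.015, "newtons": 20}}

```text
time_s: 35.42
ee_pos: [638.7, -34.7, -5.9]
ee_rot: [180.0, -0.0, 26.0]
force: [-0.1, -0.3, -0.8]
gripper_width: 28.6
gripper_force: 19.8
```

>>> {"op": "arm_command", "data": {"motion": [{"offset":[0,0,0],"spin":0},{"offset":[0,0,-0.02],"spin":0},{"offset":[0,0,-0.04],"spin":0},{"offset":[0,0,-0.03],"spin":0},{"offset":[0,0,0],"spin":0}]}}

```text
time_s: 36.05
ee_pos: [640.4, -34.8, 86.7]
ee_rot: [179.8, -0.3, 26.0]
force: [-0.4, -0.6, -1.1]
gripper_width: 28.1
gripper_force: 19.8
```

Run:
```python
from h import *
go(469.5,84,80,99)
```

```text
t 36.05 pos [640.4 -34.8  86.7] rot [179.8  -0.3  26. ] spin -1.274 offset mm [ 144.1 -150.2    6.7]
```

>>> {"op": "arm_command", "data": {"motion": [{"offset":[0,0,0],"spin":-0.182},{"offset":[0,0,0],"spin":-0.182},{"offset":[0,0,0],"spin":-0.182},{"offset":[0,0,0],"spin":-0.182},{"offset":[0,0,0],"spin":-0.182}]}}

```text
time_s: 36.67
ee_pos: [637.5, -34.6, 82.1]
ee_rot: [-179.8, 0.0, 78.5]
force: [-0.2, -0.3, 0.1]
gripper_width: 28.4
gripper_force: 19.8
```

>>> {"op": "arm_command", "data": {"motion": [{"offset":[0,0,0],"spin":-0.182},{"offset":[0,0,0],"spin":-0.182},{"offset":[0.029,-0.03,0],"spin":0},{"offset":[0.029,-0.03,0],"spin":0},{"offset":[0.029,-0.03,0],"spin":0}]}}

```text
time_s: 37.3
ee_pos: [534.0, 37.7, 82.3]
ee_rot: [-179.8, -0.0, 99.0]
force: [1.3, 0.2, -0.9]
gripper_width: 28.6
gripper_force: 19.8
```

>>> {"op": "arm_command", "data": {"motion": [{"offset":[0.029,-0.03,0],"spin":0},{"offset":[0.028,-0.03,0.005],"spin":0},{"offset":[0,0,0],"spin":0},{"offset":[0,0,0],"spin":0}]}}

```text
time_s: 37.8
ee_pos: [468.3, 83.9, 78.6]
ee_rot: [-180.0, 0.0, 99.0]
force: [0.5, -0.5, 0.2]
gripper_width: 28.4
gripper_force: 19.8
```

Run:
```python
from h import *
go(469.5,84,-2,99)
p,d,W=wristcloud();cv2.imwrite('pics/w14.png',p)
comps(p,W,d,7,100)
```

```text
t 37.8 pos [468.3  83.9  78.6] rot [-180.    0.   99.] spin 0.0 offset mm [-0.1  1.2 80.6]
px [500  36] n 1354 c [618.6 221.1] sz [20.  48.6] ang 23.9 ztop 13.0 bgr [146  84  47]
px [252  96] n 1694 c [457.  159.9] sz [13.7 59. ] ang 8.7 ztop 14.8 bgr [ 95  97 177]
```

View pics/w14.png

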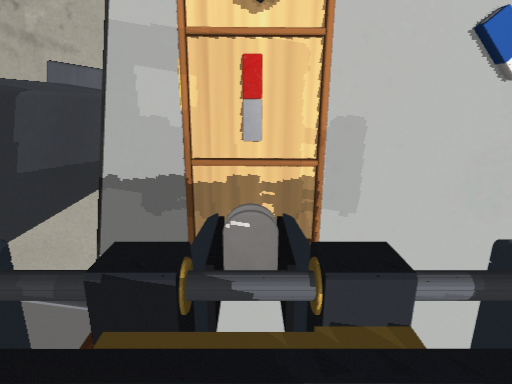

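>>> {"op": "arm_command", "data": {"motion": [{"offset":[0,0.001,0.03],"spin":0},{"offset":[0,0,0.03],"spin":0},{"offset":[0,0,0.015],"spin":0},{"offset":[0,0,0.005],"spin":0},{"offset":[0,0,0],"spin":0}]}}

```text
time_s: 38.48
ee_pos: [469.9, 83.9, -1.0]
ee_rot: [180.0, -0.0, 99.0]
force: [-0.5, 0.2, -0.6]
gripper_width: 28.5
gripper_force: 19.8
```

>>> {"op": "arm_command", "data": {"motion": [{"offset":[0,0,0.001],"spin":0},{"offset":[0,0,0],"spin":0},{"offset":[0,0,0],"spin":0}]}}

```text
time_s: 38.85
ee_pos: [469.2, 84.3, -1.7]
ee_rot: [180.0, -0.0, 99.0]
force: [0.3, -0.0, -0.5]
gripper_width: 28.7
gripper_force: 19.8
```

>>> {"op": "arm_command", "data": {"motion": [{"offset":[0,0,0],"spin":0},{"offset":[0,0,0],"spin":0},{"offset":[0,0,0],"spin":0},{"offset":[0,0,-0.02],"spin":0},{"offset":[0,0,-0.04],"spin":0}], "jaw": 0.045}}

```text
time_s: 39.48
ee_pos: [467.6, 84.0, 57.5]
ee_rot: [-179.8, -0.0, 99.0]
force: [0.9, -0.7, 0.4]
gripper_width: 45.1
gripper_force: 0.0
```

>>> {"op": "arm_command", "data": {"motion": [{"offset":[0,0,-0.05],"spin":0},{"offset":[0,0,-0.05],"spin":0},{"offset":[0,0,-0.03],"spin":0},{"offset":[0,0,0],"spin":0}]}}

```text
time_s: 39.98
ee_pos: [470.4, 84.5, 190.4]
ee_rot: [179.7, -0.0, 99.0]
force: [-1.1, -0.8, -0.4]
gripper_width: 45.3
gripper_force: 0.0
```

Run:
```python
from h import *
p,d,W=wristcloud()
comps(p,W,d,15,60);print('--');comps(p,W,d,8,60)
```

```text
px [254  14] n 1421 c [447.7 233.2] sz [50.9 29.4] ang 6.3 ztop 45.5 bgr [63 63 65]
px [506  23] n 474 c [690.9 267.5] sz [13.  42.3] ang 21.4 ztop 30.8 bgr [90 39 11]
px [248 172] n 938 c [468.6  84.2] sz [29.7 42.8] ang 9.5 ztop 19.8 bgr [161 164 168]
px [218 326] n 279 c [ 459.3 -113.7] sz [36.5 14.8] ang 7.8 ztop 26.7 bgr [141 158 167]
px [463 338] n 244 c [768.2 -84.7] sz [30.7 13.1] ang 3.4 ztop 31.5 bgr [ 74  95 113]
--
px [250 109] n 3531 c [459.7 149.2] sz [107.3 208.2] ang 8.8 ztop 13.9 bgr [ 54  92 139]
px [254  14] n 1421 c [447.7 233.2] sz [50.9 29.4] ang 6.3 ztop 45.5 bgr [63 63 65]
px [505  21] n 591 c [690.8 268.5] sz [13.3 44. ] ang 20.2 ztop 30.6 bgr [87 37 11]
px [423  61] n 1043 c [628.  224.1] sz [21.5 47.8] ang 50.2 ztop 13.1 bgr [180 129  99]
px [248  84] n 418 c [454.4 175. ] sz [13.5 28.3] ang 9.0 ztop 14.8 bgr [ 37  44 192]
px [249 114] n 396 c [459.2 144.8] sz [13.8 28.8] ang 9.0 ztop 14.8 bgr [159 159 162]
px [248 172] n 942 c [468.6  84.2] sz [29.7 42.8] ang 9.5 ztop 19.8 bgr [161 164 168]
px [241 309] n 374 c [ 476.5 -102.8] sz [36.3 74.9] ang 87.9 ztop 13.5 bgr [ 54  90 137]
px [218 325] n 343 c [ 459.3 -113.7] sz [36.5 14.8] ang 7.8 ztop 26.5 bgr [127 143 151]
px [463 336] n 323 c [770.7 -84.5] sz [35.8 13.1] ang 3.4 ztop 31.4 bgr [ 67  86 102]
```

```bash
python3 -c "
from workcell import env
print(env.job_done())"
```

```text
the job is handed in; nothing more can be done
None
```

Both kits are made up and the job is handed in at about 40 s of the 128 s. By my last camera checks all five things sat within about 5 mm of their compartment centres at floor height, and the jasper, serpentine and eraser were left alone. The verdict itself was not reported back.

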